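Lock the toolbox tray with the T-key

ROBOT

A 6-joint arm with a two-finger parallel gripper is mounted at the origin on the work surface. World frame = base frame: x ahead of the robot, y to its left, z up, the work surface at z = 0. Lengths are in mm, angles in degrees, forces in N, time in s.
With the tool pointing down it reaches from about 400 to 825 mm from the base axis. Payload 7 kg.
Tool frame: the origin (TCP) lies at the very end of the fingers, on their centre line; the grasp point (between the pads) lies 19 mm behind it; z points along the fingers, y is the direction in which the jaws open and shut (so a half turn about z gives the same grasp; the last joint's range is limited). The gripper opens to 88 mm and grips with 3 to 60 N. Pads are 19 mm wide; open, the fingers measure 130 mm over their backs; the gripper's body (78 mm by 193 mm) begins 47 mm behind the grasp point.
Start: joints at [89.846, 20.546, 0.682, 0, -70.136, -16.507], TCP at [193.544, 646.634, 226.561] pointing down, gripper open.
Joint ranges: [-176.03, 176.03], [-82.01, 121.73], [-58.28, 71.71], [-173.87, 95.51], [-174.79, -0.11], [-173.66, 173.66]. Speed limits (degrees/s): [136.94, 136.94, 172.46, 180, 180, 180].

INTERFACE

Orientations are given as [roll, pitch, yaw] about the fixed x, y, z axes, in that order (R = Rz(yaw) Ry(pitch) Rx(roll)).
In Python, from bench import arm gives the robot as it stands. The module is installed in compiled form; this text tells all that it offers.
- The arm moves only by the tool step_arm, never from a script. Its argument "steps" is a list of rows, each a list of 6 numbers: the shift along the tool's x, y, z in m, then the turn, a rotation vector about the tool's x, y, z in rad. In form: [[x, y, z, ax, ay, az], ...]. A call has 1 to 10 rows; each row is the pose to reach, as a shift and turn from the pose commanded when the call began, along the tool's axes at that moment; what a row does not reach only later rows make up. A row lasts 1/10 s, in which the tool goes at most 50 mm and 8.59 degrees, less where a joint would pass 70% of its speed; a pose out of reach is approached as far as the arm can. A call with a gripper value outside its range is refused whole. "fingers" is the gripper's target within -1 to 1 (fully open at 1, half-way at 0, shut at -1), set as the call begins (left out, the last holds). The fingers move at their own pace and stop on an object; "grip_force" is the grip in N (left out, the last holds). Time passes only in rows, so rows that repeat a pose let the fingers close. It gives the time, the measured TCP pose, the force and the opening at its end, in the units of the state.
- arm.sense(): the state, without advancing time (a new reading comes with each control period).
- arm.read_camera(name): name is "scene" or "top"; returns (picture, depth): 384x512x3 uint8, red, green, blue; 384x512 float32, mm along the optical axis (not along the pixel's ray), 0 where there is no reading.
- arm.calibration(name): a dict with "intrinsics" (3x3 intrinsics, pixels), "eye" and "attitude" of the camera in the world. Camera axes: x right, y down, z forward; pixel columns grow to the right and rows downward; lengths in mm; the calibration is good to about 2 mm. A picture is of the moment at which its call begins. calibration takes no time and is no camera call.
- arm.sign_off(): hands the job in, once; it reports no verdict.
Trained networks look in the newest picture that a camera, given by its name, has taken for a name from the list of things; names that differ only in an ending like _2 or _b are one class to them, and where a whole thing is asked for, a point or a joint stands for the part that bears it (a point fixed in the world has none). Each returns a list of dicts, best first, with "conf" (0 to 1); they miss things now and then, are a little off and sometimes report something else, mostly with a low value. They report only what shows in the picture. A call takes as long as a camera call.
- arm.masks_of(camera, label): "mask" (384x512 bool, what is visible of it) and "bbox" ([left, top, right, bottom] in pixels, round what is visible of it).
The state is a dict: "time_s": time; "joint_pos": joint angles; "dq": joint speeds; "tau": joint torques, N m; "position": TCP position; "orientation": TCP orientation; "contact_force": force on the tool from outside, world axes, zero at the start; "torque": the same for the moment, N m; "finger_gap": finger opening in mm.
Only numpy, scipy, OpenCV 4.12 (cv2) and the standard library are available. Lean on these libraries where they do the work, as an engineer would, in place of code of your own. Each camera call takes 0.05 s, during which the arm holds its last target. There are 200 camera calls.

TASK

Lock the grey toolbox: take the orange T-handled key out of its wooden rest, press its flat blade into the round lock mouth on the toolbox lid and turn it until the blade drops into the brass slot, then turn it clockwise as far as it goes, so that the handle lies in line with the two red marks. Leave the key standing in the lock, let go of it, and leave everything else where it is.

Things in the scene. Friction and masses are not known exactly. Their poses are not given: they have to be found in the camera images.
- key_grip (a point): Centre of the key's orange T-handle, the place to grasp: a bar 64 mm long (along the key's x), 16 mm thick (y) and 30 mm high (z). The key stands upright, z up; a half turn about z gives the same key. Below the handle a round steel stem, 18 mm in diameter and 24 mm long, then the blade. About 100 g, varying.
- key_tip (a point): Centre of the flat lower end of the key's steel blade, 90 mm below the handle's centre. The blade is 26 mm wide along x, 6 mm thick along y, 52 mm long.
- key_rest: Wooden block 70 x 60 x 55 mm (x, y, z), fixed to the shelf; origin at the centre of its underside. At the start the key's blade stands 30 mm deep in a loose slot in its top (32 mm along the rest's x by 11 mm): lift the key at least 35 mm to clear it.
- toolbox: Grey plastic toolbox 200 mm (x) by 320 mm (y), lid top 135 mm above the shelf; fixed; origin at the centre of its underside; its front with the sliding tray faces its own -x. A folded black carry handle lies at the back of the lid, up to 148 mm high. Two red marks on the lid run along the toolbox's x, before and behind the lock: the handle's direction when locked.
- lock_mouth (a point): Centre of the lock's round mouth, at the top of a black 56 mm square plate on the lid, 146 mm above the shelf and 20 mm in front of (at -x of) the toolbox's centre. The mouth is 31 mm in diameter, chamfered by 3 mm, and leads 25 mm straight down to a brass disc.
- lock_disc (a point): Point fixed to the toolbox: centre of the brass disc's top, 25 mm below the mouth. The disc has a straight slot 30 x 9 mm, 16 mm deep. A blade across the slot rests on the disc; in line with it within about 6 degrees it drops 16 mm. The disc turns with the key against about 0.15 N m of friction and stays where left; a blade pressed by under 10 N and sliding on top does not drag it.
- lock_mark (a point): Front end of the red mark, on the lid 64 mm in front of the lock. The disc's angle is not reported: at the start, seen from above, its slot lies 34 to 69 degrees counter-clockwise from the marks (the toolbox's x). Turned clockwise it stops with the slot along the marks: locked. Counter-clockwise it stops at 80 degrees.
- glass: Clear drinking glass, 70 mm in diameter, 110 mm high, standing on the shelf; origin under its centre. Not to be disturbed.
- sugar_bowl: White sugar bowl with a blue lid, 100 mm in diameter, 92 mm high; origin under its centre. Not to be disturbed.
- sieve: Red plastic sieve, bowl 128 mm in diameter and 40 mm high with a handle reaching 162 mm from the bowl's centre along its -x; origin under the bowl's centre. Not to be disturbed.
- spoon: Steel measuring spoon 140 mm long lying along its x. Not to be disturbed.
- opener: Flat steel bottle opener, 117 mm long along its x, 6 mm thick, lying on the toolbox lid to the +y side of the lock. Not to be disturbed.
- jar: Amber glass jar with a steel cap, 72 mm in diameter, 110 mm high; origin under its centre. Not to be disturbed.
- screwdriver: Blue screwdriver lying along its x on the shelf. Not to be disturbed.

How it is judged (in metres and radians):
On the way:
1. the key has dropped into the slot of the still unlocked lock (handle more than 17 degrees off the red marks) (z of key_grip in the frame of toolbox below 0.201 m and horizontal distance between key_grip and lock_mouth below 0.01 m and angle between key_grip's own z axis and vertical below 0.15 rad and angle between the x axis of key_grip and the x axis of toolbox, either way round above 0.3 rad), for 0.1 s.
At the end, for the whole second after the job is handed in: The key stands in the lock, dropped into the slot (handle centre within 6 mm of its fully dropped height, within 10 mm of the lock's axis sideways, tilted less than 8.6 degrees), its handle within 11 degrees of the red marks' direction, at rest (z of key_grip in the frame of toolbox below 0.201 m and horizontal distance between key_grip and lock_mouth below 0.01 m and angle between key_grip's own z axis and vertical below 0.15 rad and angle between the x axis of key_grip and the x axis of toolbox, either way round below 0.2 rad and linear speed of key below 0.02 m/s); the robot touches nothing.
It fails at once if one of the other things is pushed more than 4 cm from its place (distance of any of glass, sugar_bowl, sieve, spoon, opener, jar, screwdriver from where it was at the start of the episode above 0.04 m).
It fails at once if the glass, sugar bowl or jar is tipped over (angle between any of glass, sugar_bowl, jar's own z axis and vertical above 0.6 rad).
It also fails if it takes over 54 s, if anything falls off the work surface, if the arm or the gripper's body presses on something with over 40 N, if the wrist force passes 120 N, or if a joint passes its speed limit or range.

## Working session

There is one attempt and no reset: what is moved stays moved. The work goes in short steps, Python scripts to look and compute and a tool call to move; the robot and the scene stay as the last step left them, time stands still between calls to the robot, and variables do not carry over. Pictures are saved under pics/ and viewed, about 8 in all and at most 12, crops included, and the job is handed in when it is done.

Besides the shell and the picture viewer there is one more tool, called after "Request:" as name(argument=value, ...), one argument or row to a line, values as JSON. step_arm: Moves the arm, as the interface text tells. Its arguments: {"type":"object","properties":{"steps":{"type":"array","items":{"type":"array","items":{"type":"number"}}},"fingers":{"type":"number"},"grip_force":{"type":"number"}},"required":["steps"]}

```bash
mkdir -p pics
cat > h.py <<'E'
import numpy as np, cv2
from bench import arm
from scipy.spatial.transform import Rotation as R
def cloud(cam,depth):
    c=arm.calibration(cam);K=np.array(c["intrinsics"]);
    v,u=np.mgrid[:384,:512]
    p=np.stack([(u-K[0,2])/K[0,0]*depth,(v-K[1,2])/K[1,1]*depth,depth],-1)
    return p@att(c).T+np.array(c["eye"])
def att(c):
    a=np.array(c["attitude"],float)
    return a if a.shape==(3,3) else R.from_euler('xyz',a,degrees=True).as_matrix()
def save(img,n): cv2.imwrite("pics/"+n,cv2.cvtColor(img,cv2.COLOR_RGB2BGR))
E
python3 - <<'E'
from h import *
print(arm.sense())
for c in("scene","top"):
    print(arm.calibration(c))
    im,d=arm.read_camera(c);save(im,c+"0.png");np.savez(c+"0.npz",im=im,d=d);P=cloud(c,d)
    for l in("key_grip","toolbox","key_rest","lock_mouth","lock_disc","lock_mark","opener","glass","jar","sugar_bowl"):
        for r in arm.masks_of(c,l)[:2]:
            m=r["mask"]&(d>0);q=P[m]
            if len(q): print(c,l,round(r["conf"],2),r["bbox"],m.sum(),np.median(q,0).round(),np.percentile(q,2,0).round(),np.percentile(q,98,0).round())
E
```

```text
{'time_s': 0.0, 'joint_pos': array([ 8.98462235e+01,  2.05922576e+01,  6.34266866e-01, -1.94904918e-02,
       -7.01341631e+01, -1.65065994e+01]), 'dq': array([-0.00353207,  0.01244833, -0.00971672,  0.06418031, -0.02610503,
        0.01683489]), 'tau': array([ 1.81636486e-03, -5.82715094e+01,  2.93042368e+01,  6.99685916e+00,
        6.86911939e-03, -1.71038846e-04]), 'position': array([193.41408337, 646.20239893, 225.61911177]), 'orientation': array([ 1.79906438e+02, -8.61865902e-03, -1.66670069e+01]), 'contact_force': array([-0.18340241, -0.20629584,  0.2462103 ]), 'torque': array([-0.03762093, -0.01647705, -0.01959654]), 'finger_gap': 88.08461875192543}
{'intrinsics': array([[361.99573224,   0.        , 259.55664003],
       [  0.        , 361.99573224, 189.72837254],
       [  0.        ,   0.        ,   1.        ]]), 'eye': array([1135.80820647,  652.1771909 ,  700.17257369]), 'attitude': array([-1.23978654e+02,  9.83661998e-02,  1.38433318e+02])}
scene key_grip 0.6 [205.7, 142.0, 224.9, 165.9] 230 [ 516. -287.  110.] [ 487. -300.   53.] [ 543. -275.  131.]
scene toolbox 0.78 
[... 2143 characters left out ...]
.4, 207.5] 6314 [620. 129. 134.] [522. -20.  56.] [731. 286. 146.]
top lock_mark 0.91 [162.9, 131.9, 263.7, 207.1] 6406 [621. 128. 134.] [522. -20.  45.] [734. 287. 146.]
top opener 0.6 [164.2, 153.3, 196.5, 180.1] 218 [631. 254. 140.] [589. 204. 134.] [667. 291. 145.]
top glass 0.73 [262.3, 231.6, 286.0, 254.1] 351 [391. -64.  10.] [362. -91.  -2.] [423. -32. 111.]
top jar 0.98 [369.7, 145.9, 400.1, 172.0] 550 [ 667. -419.  104.] [ 640. -458.    7.] [ 701. -397.  112.]
top sugar_bowl 0.75 [296.7, 124.7, 329.4, 150.7] 635 [ 747. -194.   62.] [ 708. -241.   34.] [ 797. -153.   89.]
top sugar_bowl 0.64 [341.1, 196.2, 354.4, 215.2] 141 [ 506. -287.  127.] [ 479. -306.   48.] [ 536. -275.  134.]
```

```bash
python3 -c "
import cv2,numpy as np
a=cv2.imread('pics/scene0.png');b=cv2.imread('pics/top0.png')
cv2.imwrite('pics/both.png',cv2.resize(np.vstack([a,b]),(400*1,600)));cv2.imwrite('pics/t2.png',cv2.resize(b,(800,600)))"
```

```text
(no output)
```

View pics/scene0.png

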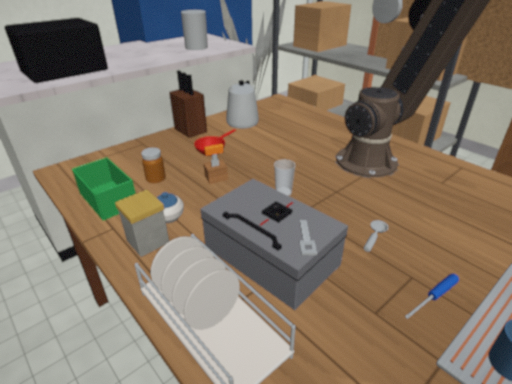

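View pics/t2.png

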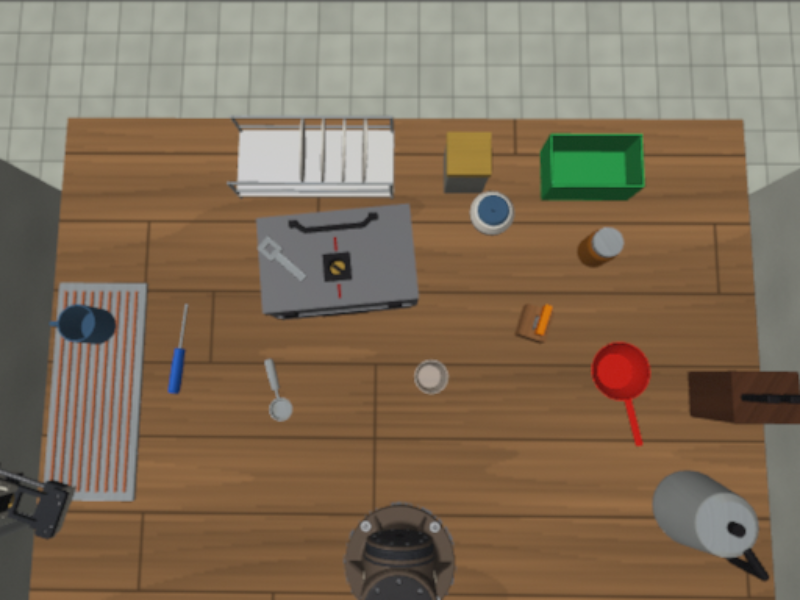

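Scene: arm at left; key in its rest at ~(540,320) in the 800x600 top view, lock at (337,267) with red marks front and back, opener left of it, clear of the lock. Now the precise fits.

Run:
```python
from h import *
import cv2
def pca(q):
    c=q.mean(0);w,v=np.linalg.eigh(np.cov((q-c).T));a=v[:,-1];return c.round(1),np.degrees(np.arctan2(a[1],a[0])).round(1),np.sqrt(w*12).round(1)
def planeproj(cam,mask,z):
    c=arm.calibration(cam);K=np.array(c["intrinsics"]);v,u=np.nonzero(mask)
    r=np.stack([(u-K[0,2])/K[0,0],(v-K[1,2])/K[1,1],np.ones(len(u))],-1)@att(c).T
    e=np.array(c["eye"]);return (e+r*((z-e[2])/r[:,2])[:,None])[:,:2]
def rect(q):
    r=cv2.minAreaRect(q.astype(np.float32));return [np.round(x,1) for x in r]
for cam in("scene","top"):
    f=np.load(cam+"0.npz");im,d=f["im"],f["d"];P=cloud(cam,d);hsv=cv2.cvtColor(im,cv2.COLOR_RGB2HSV).astype(int)
    X,Y,Z=P[...,0],P[...,1],P[...,2]
    org=(hsv[...,0]>5)&(hsv[...,0]<20)&(hsv[...,1]>190)&(hsv[...,2]>150)
    near=(abs(X-508)<60)&(abs(Y+288)<50)
    m=near&org&(Z>90);q=P[m]
    print(cam,"key orange",m.sum(),q.min(0).round(),q.max(0).round())
    zt=np.percentile(q[:,2],90);t=m&(Z>zt-5);print(" top",zt.round(1),t.sum(),pca(P[t][:,:2]),rect(P[t][:,:2]))
    lid=(abs(Z-135)<5)&(X>480)&(X<780)&(Y>-60)&(Y<320)&(hsv[...,1]<90)
    print(" lid",lid.sum(),np.median(Z[lid]),rect(P[lid][:,:2]))
    red=((hsv[...,0]<6)|(hsv[...,0]>172))&(hsv[...,1]>130)&(abs(Z-135)<10)&(X>480)&(X<780)&(Y>-60)&(Y<320)
    print(" red",red.sum(),pca(planeproj(cam,red,135.5)))
    q=planeproj(cam,red,135.5);s=q[:,0]>np.median([q[:,0].min(),q[:,0].max()]);print("  ",q[s].mean(0),q[~s].mean(0))
    near=(abs(X-612)<60)&(abs(Y-112)<60)&(abs(Z-135)<40)
    blk=near&(hsv[...,2]<55)
    q=planeproj(cam,blk,146);print(" blk",blk.sum(),rect(q),Z[blk].mean(), (q.min(0)+q.max(0))/2)
    br=near&(hsv[...,0]>12)&(hsv[...,0]<32)&(hsv[...,1]>110)&(hsv[...,2]>60)
    if br.sum(): print(" brass",br.sum(),planeproj(cam,br,121).mean(0))
    v,u=np.nonzero(blk);a,b=int(v.mean()),int(u.mean());save(cv2.resize(im[a-16:a+16,b-16:b+16],(400,400),interpolation=cv2.INTER_CUBIC),cam+"_lock.png")
a=[cv2.imread(f"pics/{c}_lock.png") for c in("scene","top")];cv2.imwrite("pics/lock.png",np.hstack(a))
```

```text
scene key orange 150 [ 486. -307.  103.] [ 547. -273.  132.]
 top 130.0 53 (array([ 515.4, -289.3]), np.float64(160.0), array([17.3, 63.5])) [array([ 515.3, -291.4]), array([19.8, 61.6]), np.float64(74.3)]
 lid 5688 134.90171972155048 [array([637.1, 133.9]), array([204. , 322.3]), np.float64(6.2)]
 red 8 (array([617.5, 132.4]), np.float64(-174.5), array([  2. , 180.3]))
   [665.56429772 137.00815054] [569.4104877  127.81485361]
 blk 318 [array([623.1, 137.3]), array([58.5, 57.3]), np.float64(5.9)] 142.09373380855772 [623.03903647 136.87562842]
top key orange 98 [ 478. -305.  122.] [ 539. -275.  135.]
 top 131.4 83 (array([ 506.1, -289.6]), np.float64(160.6), array([15.3, 60.6])) [array([ 508.1, -290. ]), array([15.1, 60.7]), np.float64(70.8)]
 lid 5118 133.83385655197026 [array([632.2, 135.1]), array([201.4, 319.8]), np.float64(5.7)]
 red 21 (array([612.2, 131.5]), np.float64(-173.8), array([  4.2, 168.6]))
   [661.04995501 136.80610691] [567.71871995 126.74844925]
 blk 212 [array([612.5, 131. ]), array([54.1, 52.4]), np.float64(5.4)] 142.7643385451526 [612.17220992 130.46804126]
 brass 59 [616.0897719  132.90439628]
```

View pics/lock.png

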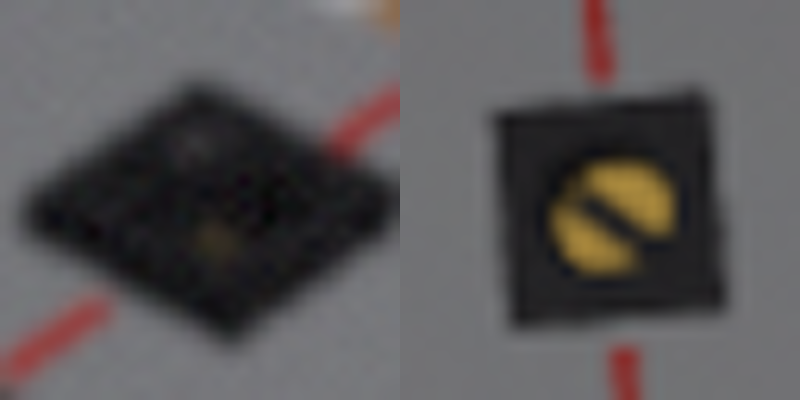

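Top crop: slot runs from (580,195) to (650,250), so its world yaw is about 52°, roughly 46° CCW of the marks (toolbox yaw ≈ 5.8°). Lock is at ≈ (612–616, 132), key at ≈ (508–514, -290) with yaw ≈ -19.7°.

```bash
cat > mv.py <<'E'
import sys,numpy as np
# usage: from x y z yaw  to x y z yaw
a=np.array(sys.argv[1:5],float);
for k in range(5,len(sys.argv),4):
    b=np.array(sys.argv[k:k+4],float);d=b[:3]-a[:3];c,s=np.cos(np.radians(a[3])),np.sin(np.radians(a[3]))
    print(np.round([(c*d[0]+s*d[1])/1e3,(s*d[0]-c*d[1])/1e3,-d[2]/1e3,0,0,-np.radians(b[3]-a[3])],4).tolist(),np.linalg.norm(d).round())
E
python3 mv.py 193.5 646.6 226.6 -16.66 520 150 260 -16.66 511 -290 190 -19.7
```

```text
[0.4552, 0.3821, -0.0334, 0.0, 0.0, -0.0] 595.0
[0.5727, 0.8063, 0.0366, 0.0, 0.0, 0.0531] 990.0
```

Request:
step_arm(
  steps=[
    [0.455, 0.382, -0.033, 0, 0, 0],
    [0.455, 0.382, -0.033, 0, 0, 0],
    [0.455, 0.382, -0.033, 0, 0, 0],
    [0.455, 0.382, -0.033, 0, 0, 0],
    [0.455, 0.382, -0.033, 0, 0, 0],
    [0.455, 0.382, -0.033, 0, 0, 0],
    [0.455, 0.382, -0.033, 0, 0, 0],
    [0.455, 0.382, -0.033, 0, 0, 0],
    [0.573, 0.806, 0.037, 0, 0, 0.053],
    [0.573, 0.806, 0.037, 0, 0, 0.053],
  ],
  fingers=1,
)

```text
time_s: 2.1
position: [429.5, 212.8, 239.2]
orientation: [-180.0, -0.0, -19.8]
contact_force: [1.7, -0.9, 0.8]
finger_gap: 87.5
```

```bash
python3 mv.py 429.5 212.8 239.2 -19.8 511 -290 200 -19.7
```

```text
[0.247, 0.4455, 0.0392, 0.0, 0.0, -0.0017] 511.0
```

Request:
step_arm(
  steps=[
    [0.247, 0.446, 0.039, 0, 0, 0],
    [0.247, 0.446, 0.039, 0, 0, 0],
    [0.247, 0.446, 0.039, 0, 0, 0],
    [0.247, 0.446, 0.039, 0, 0, 0],
    [0.247, 0.446, 0.039, 0, 0, 0],
    [0.247, 0.446, 0.039, 0, 0, 0],
    [0.247, 0.446, 0.039, 0, 0, 0],
    [0.247, 0.446, 0.039, 0, 0, 0],
    [0.247, 0.446, 0.039, 0, 0, 0],
    [0.247, 0.446, 0.039, 0, 0, 0],
  ],
)

```text
time_s: 3.1
position: [509.5, -279.6, 201.1]
orientation: [-180.0, -0.0, -19.7]
contact_force: [1.3, 0.6, 0.3]
finger_gap: 87.9
```

Request:
step_arm(
  steps=[
    [0, 0, 0, 0, 0, 0],
    [0, 0, 0, 0, 0, 0],
    [0, 0, 0, 0, 0, 0],
  ],
)

```text
time_s: 3.4
position: [509.2, -277.0, 201.0]
orientation: [-180.0, 0.0, -19.7]
contact_force: [-0.1, -0.1, 0.4]
finger_gap: 88.0
```

Run:
```python
from h import *
s=arm.sense();print(s["time_s"],s["joint_pos"].round(1),s["position"],s["orientation"])
im,d=arm.read_camera("scene");save(cv2.resize(im[90:210,150:310],(800,600),interpolation=cv2.INTER_CUBIC),"hover.png");np.savez("hover.npz",im=im,d=d)
```

```text
3.4 [ -9.2  12.7 -13.8  -0.  -63.5  79.5] [ 509.22307236 -276.97149016  200.9810454 ] [-1.79994288e+02  5.15720827e-03 -1.97004393e+01]
```

View pics/hover.png

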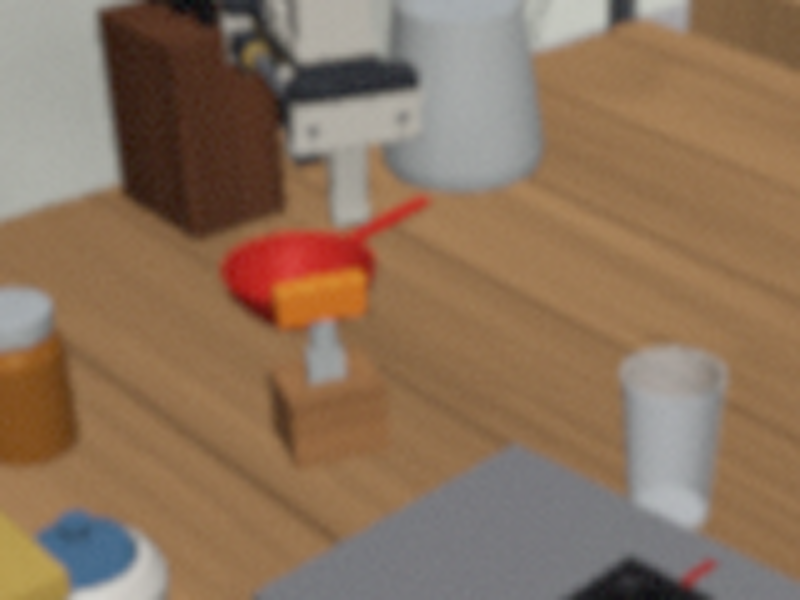

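Run:
```python
from h import *
f=np.load("hover.npz");P=cloud("scene",f["d"])
tcp=np.array([509.2,-277,201]);y=np.radians(-19.7);X=np.array([np.cos(y),np.sin(y),0]);Y=np.array([np.sin(y),-np.cos(y),0])
def proj(p):
    c=arm.calibration("scene");q=att(c).T@(np.array(p)-np.array(c["eye"]));k=np.array(c["intrinsics"])@q;return k[:2]/k[2]
sub=P[105:140,205:240].reshape(-1,3);r=sub-tcp
L=np.stack([r@X,r@Y,r[:,2]],-1);m=(abs(L[:,0])<60)&(abs(L[:,1])<110)&(L[:,2]>-15)&(L[:,2]<40)
print(np.c_[L[m]].round(0).astype(int)[::3].tolist())
v,u=np.mgrid[105:140,205:240];print(proj(tcp-Y*65),proj(tcp-Y*44))
# finger and key silhouettes: mean column at rows
for row in range(125,136): print(row,f["im"][row,212:230].mean(-1).round().astype(int).tolist())
```

```text
[[12, 54, 18], [13, 53, 11], [10, 51, 8], [9, 43, 7], [-1, 42, 6], [6, 43, 3], [-4, 40, 2], [12, -61, 39], [4, -65, 39], [-6, -65, 37], [10, -64, 36], [0, -63, 35], [12, -59, 31], [4, -62, 31], [-6, -61, 29], [7, -62, 28], [-2, -63, 27], [10, -60, 25], [0, -61, 23], [12, -56, 20], [4, -61, 21], [-6, -59, 18], [10, -60, 18], [1, -59, 16], [-10, -57, 13], [7, -59, 13], [-1, -64, 14], [13, -55, 9], [5, -63, 11], [-6, -59, 8], [9, -53, 4], [1, -59, 5], [-8, -60, 4], [4, -57, 2]]
[220.97035968 135.26686172] [219.07799761 132.64505829]
125 [117, 117, 115, 113, 127, 149, 158, 158, 158, 156, 149, 131, 123, 121, 125, 123, 119, 110]
126 [111, 112, 113, 111, 122, 148, 159, 160, 158, 157, 147, 130, 118, 121, 122, 125, 121, 119]
127 [108, 107, 108, 108, 126, 150, 160, 160, 159, 158, 150, 129, 119, 118, 122, 124, 121, 122]
128 [109, 106, 104, 108, 130, 154, 162, 161, 161, 159, 150, 134, 124, 118, 123, 122, 123, 123]
129 [112, 110, 108, 113, 135, 153, 162, 162, 162, 159, 154, 136, 126, 123, 124, 123, 125, 123]
130 [116, 115, 113, 116, 135, 157, 163, 165, 163, 163, 158, 145, 132, 124, 124, 125, 123, 120]
131 [117, 113, 115, 117, 134, 157, 165, 166, 167, 165, 163, 153, 133, 123, 121, 124, 115, 108]
132 [115, 116, 116, 115, 133, 159, 167, 168, 169, 169, 164, 150, 129, 120, 115, 110, 102, 96]
133 [117, 115, 118, 114, 128, 152, 165, 164, 162, 161, 153, 139, 120, 109, 104, 95, 91, 90]
134 [117, 118, 119, 115, 125, 144, 150, 145, 140, 133, 131, 119, 105, 94, 92, 91, 91, 95]
135 [115, 116, 119, 116, 120, 129, 131, 123, 117, 113, 104, 100, 92, 90, 95, 97, 97, 104]
```

```bash
python3 mv.py 509.2 -277 201 -19.7 511 -290 150 -19.7 511 -290 97 -19.7
```

```text
[0.0061, 0.0116, 0.051, 0.0, 0.0, -0.0] 53.0
[0.0061, 0.0116, 0.104, 0.0, 0.0, -0.0] 105.0
```

Request:
step_arm(
  steps=[
    [0.006, 0.012, 0.03, 0, 0, 0],
    [0.006, 0.012, 0.05, 0, 0, 0],
    [0.006, 0.012, 0.07, 0, 0, 0],
    [0.006, 0.012, 0.09, 0, 0, 0],
    [0.006, 0.012, 0.104, 0, 0, 0],
    [0.006, 0.012, 0.104, 0, 0, 0],
    [0.006, 0.012, 0.104, 0, 0, 0],
  ],
)

```text
time_s: 4.15
position: [511.6, -289.8, 97.8]
orientation: [180.0, -0.0, -19.6]
contact_force: [0.1, -0.0, 0.7]
finger_gap: 87.7
```

Request:
step_arm(
  steps=[
    [0, 0, 0, 0, 0, 0],
    [0, 0, 0, 0, 0, 0],
    [0, 0, 0, 0, 0, 0],
    [0, 0, 0, 0, 0, 0],
    [0, 0, 0, 0, 0, 0],
    [0, 0, 0, 0, 0, 0],
    [0, 0, 0, 0, 0, 0],
    [0, 0, 0, 0, 0, 0],
  ],
  fingers=-1,
  grip_force=40,
)

```text
time_s: 4.95
position: [511.0, -290.7, 96.9]
orientation: [180.0, 0.0, -19.7]
contact_force: [-0.1, -0.1, 0.0]
finger_gap: 29.4
```

Request:
step_arm(
  steps=[
    [0, 0, 0, 0, 0, 0],
    [0, 0, 0, 0, 0, 0],
    [0, 0, 0, 0, 0, 0],
    [0, 0, 0, 0, 0, 0],
    [0, 0, 0, 0, 0, 0],
    [0, 0, 0, 0, 0, 0],
  ],
)

```text
time_s: 5.55
position: [511.0, -290.7, 97.0]
orientation: [180.0, 0.0, -19.7]
contact_force: [-0.4, -0.7, -0.6]
finger_gap: 15.7
```

Request:
step_arm(
  steps=[
    [0, 0, -0.02, 0, 0, 0],
    [0, 0, -0.04, 0, 0, 0],
    [0, 0, -0.07, 0, 0, 0],
    [0, 0, -0.1, 0, 0, 0],
    [0, 0, -0.13, 0, 0, 0],
    [0, 0, -0.15, 0, 0, 0],
    [0, 0, -0.15, 0, 0, 0],
    [0, 0, -0.15, 0, 0, 0],
  ],
)

```text
time_s: 6.35
position: [510.8, -290.3, 246.7]
orientation: [-180.0, -0.0, -19.7]
contact_force: [0.3, 0.0, -2.2]
finger_gap: 15.9
```

Run:
```python
from h import *
s=arm.sense();print(s["time_s"],s["joint_pos"].round(1),s["position"],s["orientation"],s["finger_gap"],s["contact_force"])
im,d=arm.read_camera("scene");save(cv2.resize(im[60:180,150:310],(800,600),interpolation=cv2.INTER_CUBIC),"lift.png");np.savez("lift.npz",im=im,d=d)
```

```text
6.35 [-10.6  11.6  -8.9  -0.  -69.4  80.9] [ 510.84672539 -290.33157236  246.73546152] [-1.79960050e+02 -7.74391853e-03 -1.97088717e+01] 15.895394988227167 [ 0.33440147  0.03760423 -2.24190448]
```

View pics/lift.png

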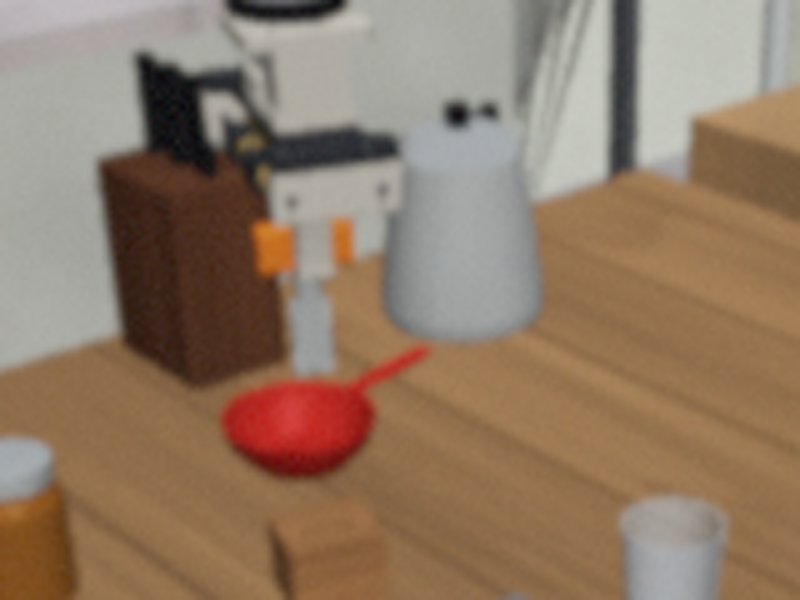

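Key held upright and lifted clear; the handle shows more orange to the left (255–292) than to the right (335–353) of the finger, so it sits off-centre. Measuring that.

Run:
```python
from h import *
f=np.load("lift.npz");P=cloud("scene",f["d"]);im=f["im"];hsv=cv2.cvtColor(im,cv2.COLOR_RGB2HSV).astype(int)
tcp=np.array([510.8,-290.3,246.7]);y=np.radians(-19.7);X=np.array([np.cos(y),np.sin(y),0]);Y=np.array([np.sin(y),-np.cos(y),0])
c=arm.calibration("scene");K=np.array(c["intrinsics"])
def proj(x,yy,z):
    q=K@(att(c).T@(tcp+x*X+yy*Y+np.array([0,0,z])-np.array(c["eye"])));return (q[:2]/q[2]).round(1)
org=(hsv[...,0]>5)&(hsv[...,0]<22)&(hsv[...,1]>160)&(hsv[...,2]>140)
m=np.zeros_like(org);m[95:125,195:228]=1;m&=org
for r in range(104,116): print(r,np.nonzero(m[r])[0].tolist(),im[r,204:222].mean(-1).astype(int).tolist())
print("finger outer edges z+19",proj(-9.5,-29,10),proj(9.5,-29,10),"inner face",proj(9.5,-8,19),proj(-9.5,-8,19))
for x in(-32,0,32): print("handle",x,proj(x,-8,19))
print("blade L,R bottom",proj(13,-3,-65),proj(-13,-3,-65), "tip c",proj(0,0,-71))
for r in range(122,136): print(r,im[r,204:222].mean(-1).astype(int).tolist())
```

```text
104 [202, 203] [128, 153, 160, 154, 149, 150, 157, 160, 159, 160, 156, 153, 145, 136, 134, 136, 147, 161]
105 [201, 202, 203, 217, 218, 219] [132, 146, 148, 141, 134, 139, 150, 155, 156, 156, 156, 151, 139, 125, 120, 127, 145, 163]
106 [201, 202, 203, 204, 205, 206, 207, 217, 218, 219] [125, 129, 129, 124, 123, 133, 150, 156, 157, 156, 157, 152, 138, 122, 115, 119, 143, 164]
107 [201, 202, 203, 204, 205, 206, 207, 217, 218, 219] [119, 118, 114, 115, 121, 131, 150, 156, 157, 157, 154, 151, 138, 117, 112, 120, 143, 164]
108 [201, 202, 203, 204, 205, 206, 207, 217, 218, 219] [112, 114, 112, 112, 121, 134, 152, 158, 159, 158, 157, 153, 137, 119, 113, 116, 142, 164]
109 [201, 202, 203, 204, 205, 206, 207, 217, 218, 219] [113, 115, 112, 114, 122, 133, 151, 159, 159, 159, 159, 154, 140, 122, 112, 117, 141, 162]
110 [201, 202, 203, 204, 205, 206, 207, 217, 218, 219] [111, 112, 111, 112, 120, 132, 151, 157, 161, 159, 159, 154, 140, 122, 112, 117, 138, 158]
111 [202, 203, 204, 205, 206, 207, 218, 219] [112, 112, 113, 111, 124, 138, 154, 161, 162, 162, 161, 157, 140, 122, 107, 111, 129, 145]
11
[... 1282 characters left out ...]
4, 155, 154, 156, 148, 132, 116, 114, 117, 118, 118]
129 [53, 52, 63, 89, 115, 145, 155, 155, 155, 154, 153, 149, 131, 113, 111, 114, 119, 120]
130 [54, 54, 63, 89, 121, 149, 155, 154, 156, 153, 154, 149, 132, 114, 107, 106, 110, 115]
131 [56, 56, 72, 96, 128, 154, 158, 156, 157, 156, 155, 151, 139, 123, 109, 107, 109, 108]
132 [69, 75, 83, 105, 129, 153, 157, 156, 153, 154, 154, 155, 146, 127, 114, 110, 110, 108]
133 [95, 97, 102, 111, 127, 146, 156, 151, 148, 148, 151, 152, 143, 127, 116, 111, 112, 109]
134 [110, 110, 110, 113, 119, 136, 143, 142, 133, 133, 136, 139, 131, 120, 113, 114, 114, 109]
135 [109, 111, 112, 112, 115, 123, 129, 126, 119, 118, 119, 121, 119, 117, 114, 114, 112, 105]
```

```bash
python3 mv.py 510.8 -290.3 246.7 -19.7 614.8 131.1 240 52
```

```text
[-0.0441, -0.4318, 0.0067, 0.0, 0.0, -1.2514] 434.0
```

Request:
step_arm(
  steps=[
    [-0.044, -0.432, 0.007, 0, 0, -1.251],
    [-0.044, -0.432, 0.007, 0, 0, -1.251],
    [-0.044, -0.432, 0.007, 0, 0, -1.251],
    [-0.044, -0.432, 0.007, 0, 0, -1.251],
    [-0.044, -0.432, 0.007, 0, 0, -1.251],
    [-0.044, -0.432, 0.007, 0, 0, -1.251],
    [-0.044, -0.432, 0.007, 0, 0, -1.251],
    [-0.044, -0.432, 0.007, 0, 0, -1.251],
    [-0.044, -0.432, 0.007, 0, 0, -1.251],
    [-0.044, -0.432, 0.007, 0, 0, -1.251],
  ],
)

```text
time_s: 7.4
position: [615.2, 134.9, 237.2]
orientation: [-179.9, 0.1, 52.3]
contact_force: [-1.8, 0.3, -1.5]
finger_gap: 16.1
```

Request:
step_arm(
  steps=[
    [0, 0, 0, 0, 0, 0],
    [0, 0, 0, 0, 0, 0],
    [0, 0, 0, 0, 0, 0],
    [0, 0, 0, 0, 0, 0],
  ],
)

```text
time_s: 7.8
position: [615.1, 129.8, 240.1]
orientation: [180.0, -0.0, 51.9]
contact_force: [-0.1, -0.2, -1.6]
finger_gap: 16.0
```

Run:
```python
from h import *
s=arm.sense();print(s["time_s"],s["joint_pos"].round(1),s["position"],s["orientation"],s["finger_gap"],s["contact_force"])
tcp=s["position"];y=np.radians(s["orientation"][2]);X=np.array([np.cos(y),np.sin(y),0])
im,d=arm.read_camera("scene");np.savez("hl.npz",im=im,d=d)
save(cv2.resize(im[125:245,190:350],(800,600),interpolation=cv2.INTER_CUBIC),"hl.png")
c=arm.calibration("scene");K=np.array(c["intrinsics"])
def proj(p):
    q=K@(att(c).T@(np.array(p)-np.array(c["eye"])));q=q[:2]/q[2];return ((q-[190,125]+.5)*5).round(0)
k=tcp+1.2*X
print("tip L/R",proj(k+13*X-[0,0,71]),proj(k-13*X-[0,0,71]),"tip",proj(k-[0,0,71]),"mouth below key",proj([k[0],k[1],146]))
for dx in(-28,28):
  for dy in(-28,28):
    a=np.radians(5.8);print("plate corner",proj([615.5+dx*np.cos(a)-dy*np.sin(a),132+dx*np.sin(a)+dy*np.cos(a),146]))
```

```text
7.8 [ 29.7  15.8  -4.4  -0.  -69.8 112.2] [615.07777741 129.82991326 240.13344693] [ 1.79996209e+02 -9.32504735e-03  5.18914992e+01] 15.968189151570833 [-0.05789033 -0.23180131 -1.63396613]
tip L/R [441. 400.] [436. 370.] tip [438. 385.] mouth below key [437. 422.]
plate corner [433. 377.]
plate corner [517. 421.]
plate corner [361. 425.]
plate corner [446. 471.]
```

View pics/hl.png

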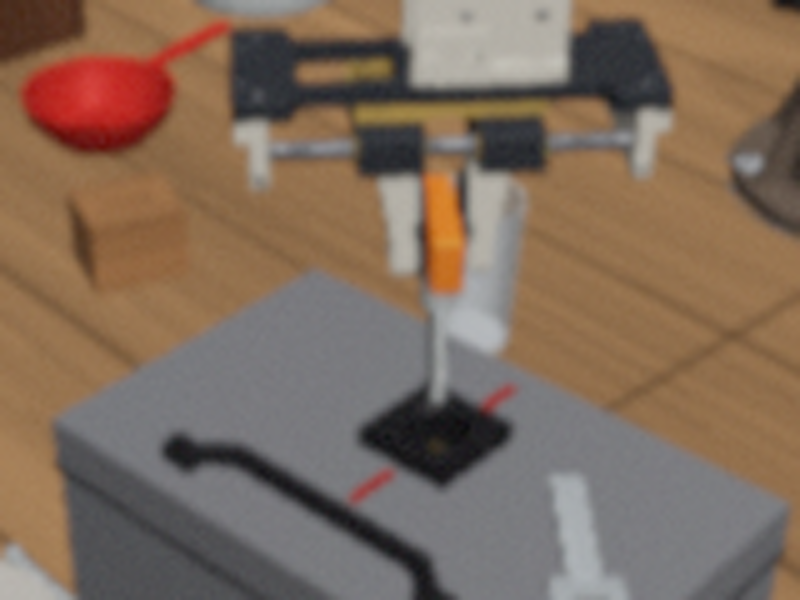

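Blade tip shows at ~(437,405), right over the mouth centre (~(437,428) on the plate); both share the same small camera bias. Lowering.

Request:
step_arm(
  steps=[
    [0.001, -0.001, 0.01, 0, 0, 0],
    [0.001, -0.001, 0.016, 0, 0, 0],
    [0.001, -0.001, 0.02, 0, 0, 0],
    [0.001, -0.001, 0.024, 0, 0, 0],
    [0.001, -0.001, 0.028, 0, 0, 0],
    [0.001, -0.001, 0.028, 0, 0, 0],
  ],
)

```text
time_s: 8.45
position: [614.7, 132.2, 211.2]
orientation: [-180.0, 0.1, 52.0]
contact_force: [-0.2, 0.0, -1.8]
finger_gap: 15.9
```

Request:
step_arm(
  steps=[
    [0, 0, 0.004, 0, 0, 0],
    [0, 0, 0.008, 0, 0, 0],
    [0, 0, 0.012, 0, 0, 0],
    [0, 0, 0.015, 0, 0, 0],
    [0, 0, 0.015, 0, 0, 0],
  ],
)

```text
time_s: 8.95
position: [614.7, 132.2, 196.3]
orientation: [-180.0, 0.0, 52.0]
contact_force: [-0.1, 0.9, -1.8]
finger_gap: 16.0
```

Request:
step_arm(
  steps=[
    [0, 0, 0.001, 0, 0, 0],
    [0, 0, 0.002, 0, 0, 0],
    [0, 0, 0.003, 0, 0, 0],
    [0, 0, 0.004, 0, 0, 0],
    [0, 0, 0.004, 0, 0, 0],
  ],
)

```text
time_s: 9.45
position: [614.9, 132.3, 192.8]
orientation: [-180.0, 0.0, 52.0]
contact_force: [0.2, -0.4, -1.3]
finger_gap: 15.9
```

Request:
step_arm(
  steps=[
    [0, 0, 0.001, 0, 0, 0],
    [0, 0, 0.002, 0, 0, 0],
    [0, 0, 0.002, 0, 0, 0],
  ],
)

```text
time_s: 9.75
position: [614.9, 132.3, 190.8]
orientation: [-180.0, 0.0, 52.0]
contact_force: [-0.5, -0.1, -1.6]
finger_gap: 15.8
```

Request:
step_arm(
  steps=[
    [0, 0, 0.001, 0, 0, 0],
    [0, 0, 0.002, 0, 0, 0],
    [0, 0, 0.002, 0, 0, 0],
  ],
)

```text
time_s: 10.05
position: [614.9, 132.3, 188.7]
orientation: [-180.0, 0.0, 52.0]
contact_force: [-0.2, 0.5, -1.2]
finger_gap: 15.9
```

No contact force below the disc's level: the blade seems to be entering the slot already. Continuing.

Request:
step_arm(
  steps=[
    [0, 0, 0.001, 0, 0, 0],
    [0, 0, 0.003, 0, 0, 0],
    [0, 0, 0.005, 0, 0, 0],
    [0, 0, 0.006, 0, 0, 0],
    [0, 0, 0.006, 0, 0, 0],
  ],
)

```text
time_s: 10.55
position: [614.9, 132.2, 182.6]
orientation: [-180.0, 0.0, 52.0]
contact_force: [0.4, -0.1, -1.4]
finger_gap: 16.1
```

Request:
step_arm(
  steps=[
    [0, 0, 0.001, 0, 0, 0],
    [0, 0, 0.002, 0, 0, 0],
    [0, 0, 0.003, 0, 0, 0],
    [0, 0, 0.003, 0, 0, 0],
  ],
)

```text
time_s: 10.95
position: [614.9, 132.3, 179.8]
orientation: [-180.0, 0.0, 52.0]
contact_force: [-0.7, 0.4, -0.6]
finger_gap: 15.6
```

Request:
step_arm(
  steps=[
    [0, 0, 0.001, 0, 0, 0],
    [0, 0, 0.0015, 0, 0, 0],
    [0, 0, 0.0015, 0, 0, 0],
  ],
)

```text
time_s: 11.25
position: [614.9, 132.3, 178.3]
orientation: [-180.0, 0.0, 52.0]
contact_force: [0.1, 0.2, -1.6]
finger_gap: 16.0
```

Request:
step_arm(
  steps=[
    [0, 0, 0.001, 0, 0, 0],
    [0, 0, 0.001, 0, 0, 0],
    [0, 0, 0.001, 0, 0, 0],
  ],
)

```text
time_s: 11.55
position: [615.0, 132.3, 177.5]
orientation: [180.0, -0.0, 52.0]
contact_force: [0.2, 0.3, -1.0]
finger_gap: 15.8
```

Request:
step_arm(
  steps=[
    [0, 0, 0, 0, 0, 0.05],
    [0, 0, 0, 0, 0, 0.1],
    [0, 0, 0, 0, 0, 0.15],
    [0, 0, 0, 0, 0, 0.2],
    [0, 0, 0, 0, 0, 0.25],
    [0, 0, 0, 0, 0, 0.3],
    [0, 0, 0, 0, 0, 0.3],
  ],
)

```text
time_s: 12.25
position: [615.2, 132.0, 177.5]
orientation: [180.0, -0.0, 34.8]
contact_force: [1.1, -2.7, -2.7]
finger_gap: 15.9
```

```bash
python3 -c "
from h import *
s=arm.sense();print(s['time_s'],s['position'],s['orientation'],s['contact_force'],s['torque'],s['joint_pos'].round(1))"
```

```text
12.25 [615.24540204 132.01943067 177.49667567] [ 1.79969806e+02 -6.80581036e-04  3.47546334e+01] [ 1.09809783 -2.65567824 -2.73292846] [-0.7538991  -0.69703424  0.07594761] [ 29.9  18.2  -9.4   0.  -62.4  94.9]
```

Request:
step_arm(
  steps=[
    [0, 0, 0, 0, 0, 0.06],
    [0, 0, 0, 0, 0, 0.12],
    [0, 0, 0, 0, 0, 0.18],
    [0, 0, 0, 0, 0, 0.24],
    [0, 0, 0, 0, 0, 0.3],
    [0, 0, 0, 0, 0, 0.36],
    [0, 0, 0, 0, 0, 0.42],
    [0, 0, 0, 0, 0, 0.47],
    [0, 0, 0, 0, 0, 0.47],
  ],
)

```text
time_s: 13.15
position: [615.2, 132.2, 177.5]
orientation: [180.0, -0.0, 7.9]
contact_force: [2.3, -1.4, -2.9]
finger_gap: 16.1
```

```bash
python3 -c "
from h import *
s=arm.sense();print(s['time_s'],s['position'],s['orientation'],s['contact_force'],s['torque'],s['joint_pos'].round(1))"
```

```text
13.15 [615.24494141 132.21160773 177.5141959 ] [ 1.79990528e+02 -2.11330865e-02  7.90099791e+00] [ 2.31998075 -1.36983145 -2.87795915] [-0.54470392 -0.69797994  0.10684478] [ 29.9  18.2  -9.3   0.  -62.4  68. ]
```

Request:
step_arm(
  steps=[
    [0, 0, 0, 0, 0, 0.03],
    [0, 0, 0, 0, 0, 0.06],
    [0, 0, 0, 0, 0, 0.08],
    [0, 0, 0, 0, 0, 0.08],
  ],
)

```text
time_s: 13.55
position: [615.2, 132.3, 177.5]
orientation: [180.0, -0.0, 3.2]
contact_force: [2.7, -1.5, -2.3]
finger_gap: 15.9
```

```bash
python3 -c "
from h import *
s=arm.sense();print(s['time_s'],s['position'],s['orientation'],s['contact_force'],s['torque'],s['joint_pos'].round(1))"
```

```text
13.55 [615.1675883  132.29091749 177.48907935] [ 1.79997295e+02 -1.42557840e-02  3.24697547e+00] [ 2.65068512 -1.45223719 -2.2988145 ] [-0.69872834 -0.98899717  0.19824439] [ 29.9  18.2  -9.3   0.  -62.4  63.4]
```

Request:
step_arm(
  steps=[
    [0, 0, 0, 0, 0, 0.02],
    [0, 0, 0, 0, 0, 0.04],
    [0, 0, 0, 0, 0, 0.04],
  ],
)

```text
time_s: 13.85
position: [615.1, 132.3, 177.5]
orientation: [180.0, -0.0, 0.9]
contact_force: [3.1, -1.0, -1.9]
finger_gap: 15.6
```

```bash
python3 -c "
from h import *
s=arm.sense();print(s['time_s'],s['position'],s['orientation'],s['contact_force'],s['torque'],s['joint_pos'].round(1))"
```

```text
13.85 [615.11305359 132.28141992 177.5116497 ] [ 1.79999076e+02 -1.04238597e-02  9.32436889e-01] [ 3.13654708 -1.04776251 -1.86328499] [-0.76338089 -1.11921321  0.12622281] [ 29.9  18.2  -9.3   0.  -62.4  61. ]
```

Blade is now ~5° past the marks, about the slot's play. Easing back 3° to unload and centre, then releasing.

Request:
step_arm(
  steps=[
    [0, 0, 0, 0, 0, -0.03],
    [0, 0, 0, 0, 0, -0.055],
    [0, 0, 0, 0, 0, -0.055],
  ],
)

```text
time_s: 14.15
position: [614.6, 132.5, 177.4]
orientation: [-180.0, 0.0, 4.2]
contact_force: [-0.2, -0.3, -1.1]
finger_gap: 16.0
```

Request:
step_arm(
  steps=[
    [0, 0, 0, 0, 0, 0],
    [0, 0, 0, 0, 0, 0],
    [0, 0, 0, 0, 0, 0],
    [0, 0, 0, 0, 0, 0],
    [0, 0, 0, 0, 0, 0],
    [0, 0, 0, 0, 0, 0],
    [0, 0, 0, 0, 0, 0],
    [0, 0, 0, 0, 0, 0],
  ],
  fingers=0.3,
)

```text
time_s: 14.95
position: [615.0, 132.3, 177.5]
orientation: [-180.0, -0.0, 4.1]
contact_force: [-0.1, -0.3, 0.3]
finger_gap: 56.9
```

Request:
step_arm(
  steps=[
    [0, 0, -0.02, 0, 0, 0],
    [0, 0, -0.05, 0, 0, 0],
    [0, 0, -0.09, 0, 0, 0],
    [0, 0, -0.12, 0, 0, 0],
    [-0.1, 0, -0.12, 0, 0, 0],
    [-0.15, 0, -0.12, 0, 0, 0],
    [-0.15, 0, -0.12, 0, 0, 0],
    [-0.15, 0, -0.12, 0, 0, 0],
  ],
)

```text
time_s: 15.75
position: [460.8, 120.2, 298.5]
orientation: [-179.9, -0.1, 4.2]
contact_force: [0.7, 0.9, 0.2]
finger_gap: 57.3
```

Run:
```python
from h import *
s=arm.sense();print(s["time_s"],s["position"],s["finger_gap"])
im,d=arm.read_camera("scene");P=cloud("scene",d);hsv=cv2.cvtColor(im,cv2.COLOR_RGB2HSV).astype(int)
m=(hsv[...,0]>5)&(hsv[...,0]<20)&(hsv[...,1]>180)&(hsv[...,2]>140)&(abs(P[...,0]-615)<60)&(abs(P[...,1]-132)<60)&(P[...,2]>165)
q=P[m];zt=np.percentile(q[:,2],95);t=q[q[:,2]>zt-5][:,:2];w,v=np.linalg.eigh(np.cov(t.T))
print(m.sum(),q.min(0),q.max(0),zt,t.mean(0),cv2.minAreaRect(t.astype(np.float32)),np.degrees(np.arctan2(v[1,1],v[0,1])))
save(cv2.resize(im[125:245,190:350],(800,600),interpolation=cv2.INTER_CUBIC),"end.png")
```

```text
15.75 [460.77935162 120.16572034 298.52981547] 57.32169894899027
202 [591.34899629 127.0917296  183.57124191] [650.1601409  142.32052522 211.77085478] 210.47275984018094 [624.22717778 135.38594935] ((620.572265625, 133.41285705566406), (57.839115142822266, 13.246520042419434), 5.0861687660217285) -176.32607530505288
```

View pics/end.png

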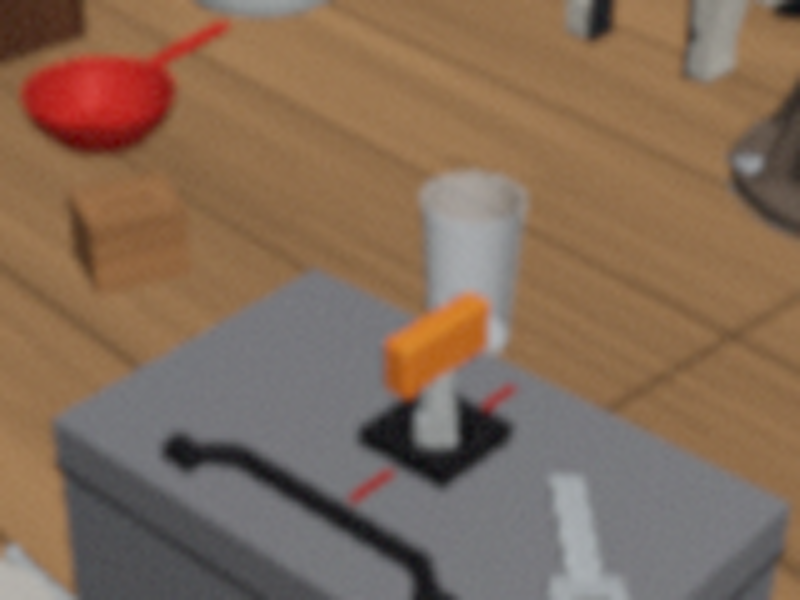

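The final picture shows the key standing upright in the lock (handle centre ~(437,345)), in line with the red marks at (370,485) and (498,398). The opener and glass are undisturbed and the gripper is well clear, so I'm handing in.

```bash
python3 -c "
from bench import arm
print(arm.sign_off())"
```

```text
the job is handed in; nothing more can be done
None
```

The toolbox is locked as far as I can check, and I handed the job in at about 16 s of the 54 s allowed; the sign-off gave no verdict.

I took the key from its rest and lowered it into the lock mouth at a heading of 52°, about 46° counter-clockwise of the marks. It met no resistance on the way down and went straight into the slot, so no searching turn was needed. I then turned it clockwise to about 5° past the marks, eased back 3°, let go and moved the gripper away.

**Last checks:**
- **Height:** the top of the handle is at about 210.5 mm, against 210 mm expected when fully dropped.
- **Direction:** the handle lies at about 4–5°, against about 5.8° for the marks, so within about 2°. The limit is 11°.
- **Surroundings:** in the last picture the key stands upright. The glass, the sieve and the visible part of the opener are where they were. The jar, sugar bowl, spoon and screwdriver were outside that crop, and I did not check them again.

**Less certain:**
- **End stop:** I felt no clear rise in torque at the clockwise end. That the lock is fully turned is judged from the handle angle and the play in the slot.
- **Camera disagreement:** the two cameras differed by 5–9 mm in x, so I worked from values between them. The last camera fit put the handle about 5–9 mm further in x than the arm's own position. I put that down to the scene camera's own offset (about 3 mm at the key), because the key sits centred in the lock in the picture.

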